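# Start the bench stirrer without heat

### The job

Start the stirrer under the little beaker, without heat: with the fingertips press first the small round key (power), then the long bar key (stirring), then the large round key (start), each gently and straight down until it is well down; each stays down by itself. Leave the square heating key up, do not grasp, lift or disturb the beaker and the bottles either side, and finish clear of everything.

Things in the scene. Friction and masses are not known exactly. Their poses are not given: they have to be found in the camera images.
- stirrer: low white magnetic stirrer, 310 (x) x 180 (y) x 60 mm high, fixed; origin under it, 170 behind its front face, x from the keys (front) to the round plate (diameter 120, top 68 above the bench, centred at x = +75). Four white keys at x = -122 and -44, y = +39 and -39; which is where varies. Each is in a black 68 mm square bezel, top 64 above the bench. Turned up to 0.3 rad.
- small_top (a point): centre of the top face of the small round key (diameter 24 mm), flat, white plastic; it stands 18 mm above its bezel (top 82 mm above the bench when up) and sinks straight down with the key; the cap is sprung and sinks a further 0.5 mm per N while pushed. Axes as the stirrer's. It is the power key.
- small_key (a joint): travel of the small round key: 0 up, 0.008 m fully down (then 10 mm still stand above the bezel). It yields at about 2.6 N, rising to about 4.2 N at the bottom, and stays where it is left; it counts as down beyond 0.004 m.
- bar_top (a point): centre of the top face of the long bar key (22 across x, 58 along y mm), flat, white plastic; it stands 18 mm above its bezel (top 82 mm above the bench when up) and sinks straight down with the key; the cap is sprung and sinks a further 0.5 mm per N while pushed. Axes as the stirrer's. It is the stirring key.
- bar_key (a joint): travel of the long bar key: 0 up, 0.008 m fully down (then 10 mm still stand above the bezel). It yields at about 2.6 N, rising to about 4.2 N at the bottom, and stays where it is left; it counts as down beyond 0.004 m.
- large_top (a point): centre of the top face of the large round key (diameter 52 mm), flat, white plastic; it stands 18 mm above its bezel (top 82 mm above the bench when up) and sinks straight down with the key; the cap is sprung and sinks a further 0.5 mm per N while pushed. Axes as the stirrer's. It is the start key.
- large_key (a joint): travel of the large round key: 0 up, 0.008 m fully down (then 10 mm still stand above the bezel). It yields at about 2.6 N, rising to about 4.2 N at the bottom, and stays where it is left; it counts as down beyond 0.004 m.
- square_top (a point): centre of the top face of the square heating key (36 x 36 mm), flat, white plastic; it stands 18 mm above its bezel (top 82 mm above the bench when up) and sinks straight down with the key; the cap is sprung and sinks a further 0.5 mm per N while pushed. Axes as the stirrer's. It must stay up.
- square_key (a joint): travel of the square heating key: 0 up, 0.008 m fully down (then 10 mm still stand above the bezel). It yields at about 2.6 N, rising to about 4.2 N at the bottom, and stays where it is left; it counts as down beyond 0.004 m.
- beaker_mid (a point): small glass beaker, 66 diameter (76 over the spout) x 79 high, loose on the stirring plate; point on its axis 40 mm above its foot
- wash_bottle_1: white squeeze bottle with red cap, 68 diameter x 150 high, loose, left of the stirrer; origin under its centre
- amber_13: amber bottle with black cap, the nearest one right of the stirrer, 48 diameter x 114 high, loose; origin under its centre

How it is judged:
By the outcome, as a careful person would: the job done as asked, in the order asked, and still so for the second after the job is handed in, with the robot touching nothing.
It also fails if it takes over 45 s, if anything falls off the work surface, if the arm or the gripper's body presses on something with over 40 N, if the wrist force passes 120 N, or if a joint passes its speed limit or range.

### The arm

A 7-joint arm with a two-finger parallel gripper is mounted at the origin on a cart in front of the work surface, level with it; the furniture and walls round the work are solid. World frame = base frame: x ahead of the robot, y to its left, z up, the work surface at z = 0. Lengths are in m, angles in rad, forces in N, time in s.
With the tool pointing down it reaches from about 0.425 to 0.875 m from the base axis. Payload 8.4 kg.
Tool frame: the origin (TCP) lies midway between the tips of the shut fingers; the grasp point (between the pads) lies 19 mm behind it; z points along the fingers, y is the line along which they close (so a half turn about z gives the same grasp; the last joint's range is limited). The gripper opens to 87 mm and grips with 3 to 60 N. Pads are 19 mm wide; open, the fingers measure 117 mm over their backs; the gripper's body (75 mm by 190 mm) begins 51 mm behind the grasp point.
Start: joints at [1.093, 0.333, 0.04, 1.465, -0.013, 1.343, -0.059], TCP at [0.24, -0.604, 0.223] pointing down, gripper open.
Joint ranges: [-2.58, 2.58], [-0.38, 2.09], [-1.3, 1.39], [0.25, 2.4], [-1.5, 4.64], [0.08, 2.09], [-2.65, 2.65]. Speed limits (rad/s): [2.22, 2.22, 2.79, 2.79, 3.14, 3.14, 3.14].

### API

Orientations are given as a unit quaternion [w, x, y, z].
In Python, from cell import ctrl gives the robot as it stands.
- The arm moves only by the tool send_rows, never from a script. Its argument "series" is a list of rows, each an object of numbers: "rx", "ry", "rz": the turn, a rotation vector about the tool's x, y, z in rad; "tx", "ty", "tz": the shift along the tool's x, y, z in cm; "claw": the finger opening in cm, from 0 to 8.7. In form: [{"rx": .., "ry": .., "rz": .., "tx": .., "ty": .., "tz": .., "claw": ..}, ...]. A call has exactly 10 rows; each row shifts and turns the commanded pose from where the row before left it, along the tool's axes as they then stand; what a row does not reach is not made up. A row lasts 1/12 s, in which the tool goes at most 41.7 mm and 7.16 degrees, less where a joint would pass 70% of its speed; a pose out of reach is approached as far as the arm can. A call is refused whole if a number of a shift passes 4.17 or a number of a turn 0.125, either way. A call with a gripper value outside its range is refused whole. The fingers move at their own pace and stop on an object; "squeeze" is the grip in N (left out, the last holds). Time passes only in rows, so rows that do not move let the fingers close, or fill a call up. It gives the time, the measured TCP pose, the force, the opening and the grip force at its end, in the units of the state.
- ctrl.observe(): the state, without advancing time (a new reading comes with each control period).
- ctrl.capture(name): name is "scene" or "top" or "wrist"; returns a dict with "image" (384x512x3 uint8, blue, green, red), "intrinsics" (3x3 intrinsics, pixels), "dist" ([k1, k2, p1, p2, k3] as OpenCV has them; the pictures are not rectified), "origin" and "attitude" of the camera in the world. Camera axes: x right, y down, z forward; pixel columns grow to the right and rows downward; lengths in m; the calibration is good to about 2 mm. A picture is of the moment at which its call begins. There is no depth.
- ctrl.job_done(): hands the job in; it is judged then, once.
Trained networks look in a picture, given as the dict that the camera call returned (one of the last four; its "shot" number tells which), for a name from the list of things; names that differ only in an ending like _2 or _b are one class to them, and where a whole thing is asked for, a point or a joint stands for the part that bears it (a point fixed in the world has none). Each returns a list of dicts, best first, with "p" (0 to 1); they miss things now and then, are a little off and sometimes report something else, mostly with a low value. They report only what shows in the picture. A call takes as long as a camera call.
- ctrl.find_in(picture, label): "rect" ([left, top, width, height] as shares, 0 to 1, of the picture: columns of its width, rows of its height, round what is visible of it).
- ctrl.tip_of(picture, label): "centre" ([row, column] as shares, 0 to 1, of the picture: columns of its width, rows of its height: a listed point, or the origin of a listed thing).
The state is a dict: "t": time; "joints": joint angles; "qvel": joint speeds; "effort": joint torques, N m; "position": TCP position; "tool_rot": TCP orientation; "contact_force": force on the tool from outside, world axes, zero at the start; "moment": the same for the moment, N m; "grip_width": finger opening in m; "gripper_force": force on a finger pad.
Only numpy, scipy, OpenCV 4.12 (cv2) and the standard library are available. Lean on these libraries where they do the work, as an engineer would, in place of code of your own. Each camera call takes 0.05 s, during which the arm holds its last target. There are 200 camera calls.

## Working session

There is one attempt and no reset: what is moved stays moved. The work goes in short steps, Python scripts to look and compute and a tool call to move; the robot and the scene stay as the last step left them, time stands still between calls to the robot, and variables do not carry over. Pictures are saved under pics/ and viewed, at most 10 in all, crops included, and the job is handed in when it is done.

Besides the shell and the picture viewer there is one more tool, called after "Call:" in YAML: its name, and indented under it one key for each argument. send_rows: Moves the arm, as the interface text tells. Its arguments: {"type":"object","properties":{"series":{"type":"array"},"squeeze":{"type":"number"}},"required":["series"]}

```bash
mkdir -p pics; cat > h.py <<'E'
import numpy as np, cv2
from scipy.spatial.transform import Rotation as R
from cell import ctrl
def rot(a):
    a=np.array(a,float); return a if a.shape==(3,3) else R.from_quat(a,scalar_first=True).as_matrix()
def ray_z(c,rc,z):
    h,w=c["image"].shape[:2]
    p=np.array([[[rc[1]*w,rc[0]*h]]],float)
    u=cv2.undistortPoints(p,np.array(c["intrinsics"],float),np.array(c["dist"],float))[0,0]
    d=rot(c["attitude"])@np.array([u[0],u[1],1]); o=np.array(c["origin"])
    return o+d*(z-o[2])/d[2]
def proj(c,P):
    M=rot(c["attitude"]).T
    return cv2.projectPoints(np.array(P,float).reshape(-1,3),M,-M@np.array(c["origin"]),np.array(c["intrinsics"],float),np.array(c["dist"],float))[0][:,0]
E
python3 - <<'E'
from h import *
s=ctrl.observe(); print({k:np.round(s[k],3) for k in s})
for n in ("top","scene"):
    c=ctrl.capture(n); cv2.imwrite(f"pics/{n}0.png",c["image"]); print(n,np.round(c["origin"],3),c["attitude"])
    for l,z in [("stirrer",0),("small_top",.082),("bar_top",.082),("large_top",.082),("square_top",.082),("beaker_mid",.108),("wash_bottle_1",0),("amber_13",0)]:
        for r in ctrl.tip_of(c,l)[:2]: print(l,round(r["p"],2),np.round(np.array(r["centre"])*[384,512],1),np.round(ray_z(c,r["centre"],z),3))
E
```

```text
{'t': np.float64(0.0), 'joints': array([ 1.093,  0.334,  0.04 ,  1.466, -0.013,  1.343, -0.058]), 'qvel': array([-0.001,  0.   , -0.001, -0.003,  0.003, -0.   ,  0.   ]), 'effort': array([ 1.0000e-03, -6.5636e+01,  1.3360e+00, -4.0380e+01, -6.0000e-02,
        4.5000e-02,  0.0000e+00]), 'position': array([ 0.24 , -0.603,  0.222]), 'tool_rot': array([-0.001,  0.982,  0.188, -0.   ]), 'contact_force': array([ 0.632, -0.064, -0.092]), 'moment': array([-0.012,  0.003, -0.009]), 'gripper_force': np.float64(0.0), 'grip_width': np.float64(0.087)}
top [ 0.365 -0.061  1.272] [ 0.05888486 -0.69965809  0.70964926 -0.05838716]
stirrer 0.71 [185.3 288.6] [ 0.586 -0.158  0.   ]
small_top 0.43 [192.  276.4] [ 0.554 -0.117  0.082]
large_top 0.8 [225.8 272.1] [ 0.46  -0.103  0.082]
square_top 0.59 [202.  301.7] [ 0.525 -0.187  0.082]
square_top 0.25 [190.3 291. ] [ 0.558 -0.158  0.082]
beaker_mid 0.6 [156.3 298.7] [ 0.648 -0.18   0.108]
wash_bottle_1 0.96 [182.1 144.5] [0.602 0.271 0.   ]
wash_bottle_1 0.18 [195.2 272.4] [ 0.557 -0.109  0.   ]
amber_13 0.71 [182.6 375.5] [ 0.591 -0.416  0.   ]
scene [-0.27   0.474  0.608] [ 0.24647409 -0.41052078  0.75072912 -0.45511427]
stirrer 0.71 [204.9 273.6] [ 0.579 -0.158  0.   ]
small_top 0.42 [189.3 271.6] [ 0.55  -0.127  0.082]
bar_top 0.42 [198.  303.7] [ 0.449 -0.177  0.082]
large_top 0.52 [204.8 279.6] [ 0.455 -0.089  0.082]
square_top 0.64 [188.9 290.6] [ 0.519 -0.181  0.082]
beaker_mid 0.96 [166.6 264.8] [ 0.664 -0.177  0.108]
beaker_mid 0.68 [190.  287.7] [ 0.479 -0.136  0.108]
wash_bottle_1 0.92 [239.5 151.6] [0.606 0.263 0.   ]
amber_13 0.83 [188.7 324. ] [ 0.576 -0.39   0.   ]
```

```bash
python3 - <<'E'
import cv2
i=cv2.imread("pics/top0.png"); cv2.imwrite("pics/top0c.png",cv2.resize(i[130:250,215:375],None,fx=5,fy=5,interpolation=cv2.INTER_CUBIC))
E
```

```text
(no output)
```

View pics/top0c.png

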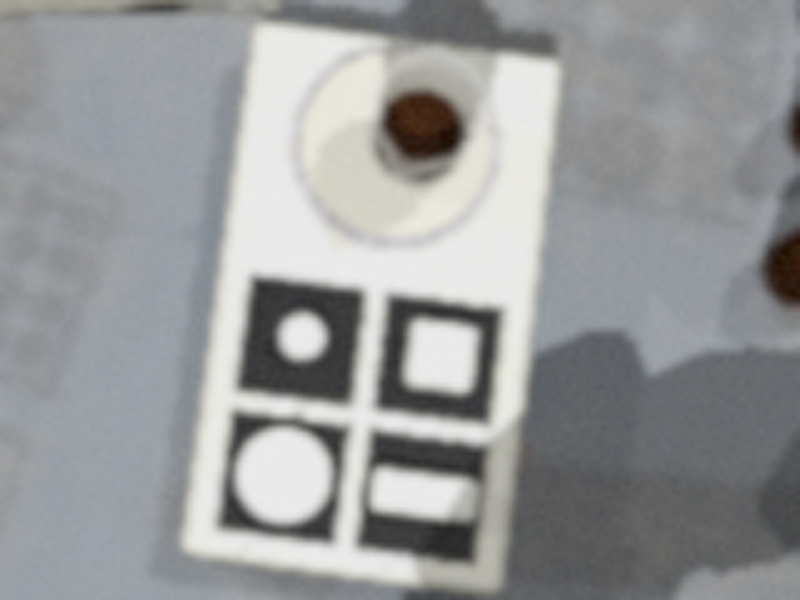

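View pics/scene0.png

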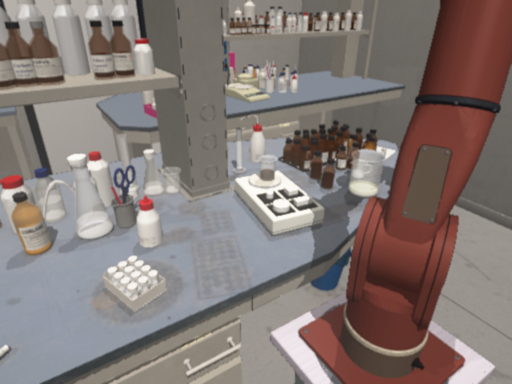

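```bash
cat > fit.py <<'E'
from h import *
K=dict(large=(-.122,.039),small=(-.044,.039),square=(-.044,-.039),bar=(-.122,-.039))
def fit(W):
    n=list(W); A=np.array([K[k] for k in n]); B=np.array([W[k][:2] for k in n])
    a=A-A.mean(0); b=B-B.mean(0)
    th=np.arctan2((a[:,0]*b[:,1]-a[:,1]*b[:,0]).sum(),(a*b).sum())
    M=np.array([[np.cos(th),-np.sin(th)],[np.sin(th),np.cos(th)]]); o=B.mean(0)-M@A.mean(0)
    print("yaw",th,"origin",o,"scale",np.linalg.norm(b)/np.linalg.norm(a))
    for k in K: print(k,np.round(o+M@K[k],4), "resid mm",np.round((o+M@K[k]-W[k][:2])*1e3,1) if k in W else "")
    return th,o
E
python3 - <<'E'
from fit import *
c=ctrl.capture("top"); px=dict(small=(303,335),large=(284,475),square=(441,355),bar=(422,492))
fit({k:ray_z(c,((130+v/5)/384,(215+u/5)/512),.082) for k,(u,v) in px.items()})
E
```

```text
yaw -0.1549437746533565 origin [ 0.5773586  -0.15940264] scale 0.9860381700783204
large [ 0.4628 -0.102 ] resid mm [0.5 0.7]
small [ 0.5399 -0.1141] resid mm [0.2 0.7]
square [ 0.5279 -0.1911] resid mm [ 0.5 -0.3]
bar [ 0.4508 -0.1791] resid mm [-1.2 -1.1]
```

Call:
send_rows:
  series:
    - {"rz": 0.107,"claw": 0}
    - {"rz": 0.107,"claw": 0}
    - {"rz": 0.107,"claw": 0}
    - {"rz": 0.107,"claw": 0}
    - {"rz": 0.105,"claw": 0}
    - {"tx": 0.9,"ty": -2.4,"claw": 0}
    - {"tx": 0.9,"ty": -2.4,"claw": 0}
    - {"tx": 0.9,"ty": -2.4,"claw": 0}
    - {"tx": 0.9,"ty": -2.4,"claw": 0}
    - {"tx": 0.9,"ty": -2.4,"claw": 0}

```text
$.series[0]: bad value
```

Call:
send_rows:
  series:
    - {"tx": 0.9,"ty": -2.4,"claw": 0}
    - {"tx": 0.9,"ty": -2.4,"claw": 0}
    - {"tx": 0.9,"ty": -2.4,"claw": 0}
    - {"tx": 0.9,"ty": -2.4,"claw": 0}
    - {"tx": 0.9,"ty": -2.4,"claw": 0}
    - {"tx": 0.9,"ty": -2.4,"claw": 0}
    - {"tx": 0.9,"ty": -2.4,"claw": 0}
    - {"tx": 0.9,"ty": -2.4,"claw": 0}
    - {"tx": 0.9,"ty": -2.4,"claw": 0}
    - {"tx": 0.9,"ty": -2.4,"claw": 0}

```text
$.series[0]: bad value
```

```bash
python3 - <<'E'
from h import *
c=ctrl.capture("wrist"); cv2.imwrite("pics/w1.png",c["image"])
s=ctrl.observe(); print(s["t"],s["position"],R.from_quat(s["tool_rot"],scalar_first=True).as_matrix(),s["joints"],s["grip_width"],s["contact_force"])
for l in ("small","bar","large","square"):
    for r in ctrl.tip_of(c,l+"_top")[:2]: print(l,round(r["p"],2),np.round(np.array(r["centre"])*[384,512],1),np.round(ray_z(c,r["centre"],.082),4))
E
```

```text
1.0 [ 0.24034998 -0.60389318  0.22256706] [[ 9.29111527e-01  3.69799637e-01 -2.83014627e-06]
 [ 3.69799636e-01 -9.29111526e-01  4.30178547e-05]
 [ 1.32784655e-05 -4.10149717e-05 -9.99999999e-01]] [ 1.09279255  0.33317606  0.03990845  1.46538864 -0.01341002  1.34333394
 -0.05846972] 0.08679129050808079 [ 0.13874612 -1.2889081   0.19300023]
```

View pics/w1.png

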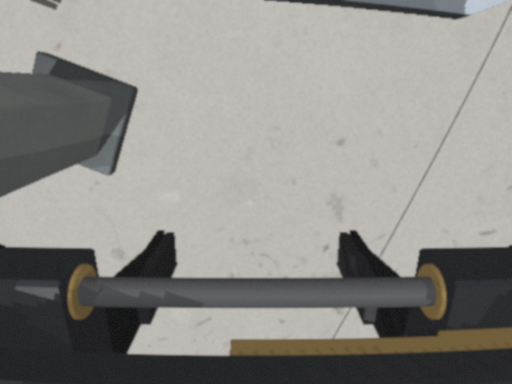

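The wrist view still shows the floor off the bench, because both moves were refused: the rows need all their fields. Fingertips are near (165,235) and (350,235).

Call:
send_rows:
  series:
    - {"rx": 0,"ry": 0,"rz": 0.107,"tx": 0,"ty": 0,"tz": 0,"claw": 0}
    - {"rx": 0,"ry": 0,"rz": 0.107,"tx": 0,"ty": 0,"tz": 0,"claw": 0}
    - {"rx": 0,"ry": 0,"rz": 0.107,"tx": 0,"ty": 0,"tz": 0,"claw": 0}
    - {"rx": 0,"ry": 0,"rz": 0.107,"tx": 0,"ty": 0,"tz": 0,"claw": 0}
    - {"rx": 0,"ry": 0,"rz": 0.105,"tx": 0,"ty": 0,"tz": 0,"claw": 0}
    - {"rx": 0,"ry": 0,"rz": 0,"tx": 0.9,"ty": -2.4,"tz": 0,"claw": 0}
    - {"rx": 0,"ry": 0,"rz": 0,"tx": 0.9,"ty": -2.4,"tz": 0,"claw": 0}
    - {"rx": 0,"ry": 0,"rz": 0,"tx": 0.9,"ty": -2.4,"tz": 0,"claw": 0}
    - {"rx": 0,"ry": 0,"rz": 0,"tx": 0.9,"ty": -2.4,"tz": 0,"claw": 0}
    - {"rx": 0,"ry": 0,"rz": 0,"tx": 0.9,"ty": -2.4,"tz": 0,"claw": 0}

```text
t: 2.03
position: [0.3037, -0.4911, 0.2226]
tool_rot: [0.0, 0.997, -0.077, 0.0]
contact_force: [0.8, 0.0, 0.0]
grip_width: 0.0285
gripper_force: 0.0
```

Call:
send_rows:
  series:
    - {"rx": 0,"ry": 0,"rz": 0,"tx": 0.9,"ty": -2.4,"tz": 0,"claw": 0}
    - {"rx": 0,"ry": 0,"rz": 0,"tx": 0.9,"ty": -2.4,"tz": 0,"claw": 0}
    - {"rx": 0,"ry": 0,"rz": 0,"tx": 0.9,"ty": -2.4,"tz": 0,"claw": 0}
    - {"rx": 0,"ry": 0,"rz": 0,"tx": 0.9,"ty": -2.4,"tz": 0,"claw": 0}
    - {"rx": 0,"ry": 0,"rz": 0,"tx": 0.9,"ty": -2.4,"tz": 0,"claw": 0}
    - {"rx": 0,"ry": 0,"rz": 0,"tx": 0.9,"ty": -2.4,"tz": 0,"claw": 0}
    - {"rx": 0,"ry": 0,"rz": 0,"tx": 0.9,"ty": -2.4,"tz": 0,"claw": 0}
    - {"rx": 0,"ry": 0,"rz": 0,"tx": 0.9,"ty": -2.4,"tz": 0,"claw": 0}
    - {"rx": 0,"ry": 0,"rz": 0,"tx": 0.9,"ty": -2.4,"tz": 0,"claw": 0}
    - {"rx": 0,"ry": 0,"rz": 0,"tx": 0.9,"ty": -2.4,"tz": 0,"claw": 0}

```text
t: 2.87
position: [0.4295, -0.2678, 0.2228]
tool_rot: [0.0, 0.997, -0.077, 0.0]
contact_force: [0.4, -0.2, 0.3]
grip_width: 0.0001
gripper_force: 0.0
```

```bash
python3 - <<'E'
from h import *
c=ctrl.capture("wrist"); cv2.imwrite("pics/w2.png",c["image"])
s=ctrl.observe(); print(s["t"],s["position"],R.from_quat(s["tool_rot"],scalar_first=True).as_matrix().round(3),s["joints"].round(2) if hasattr(s["joints"],"round") else s["joints"],s["grip_width"],s["contact_force"],c["origin"])
for l in ("small","bar","large","square"):
    for r in ctrl.tip_of(c,l+"_top")[:2]: print(l,round(r["p"],2),np.round(np.array(r["centre"])*[384,512],1),np.round(ray_z(c,r["centre"],.082),4))
E
```

```text
2.9167 [ 0.43251908 -0.26254368  0.22285705] [[ 0.989 -0.148  0.002]
 [-0.148 -0.989  0.002]
 [ 0.001 -0.002 -1.   ]] [ 0.63  0.05 -0.17  1.8   0.01  1.29 -1.27] 0.000727087942119874 [ 2.39151844  4.98976964 -0.76158723] [ 0.51061603 -0.27964694  0.38481942]
small 0.67 [86.1 63.8] [ 0.5416 -0.112   0.082 ]
bar 0.75 [170.4 158.5] [ 0.4532 -0.1786  0.082 ]
large 0.93 [171.3  75.6] [ 0.4649 -0.0997  0.082 ]
square 0.95 [ 85.1 148.4] [ 0.5292 -0.1874  0.082 ]
```

View pics/w2.png

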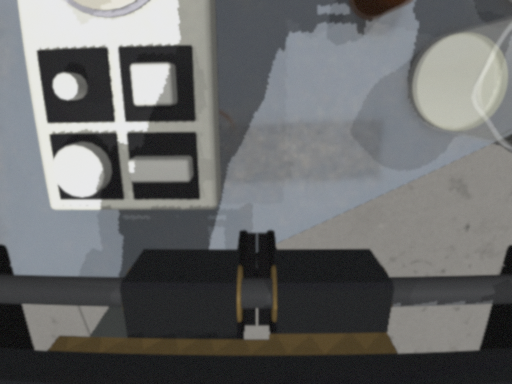

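The keys are clear: small (68,86), large (82,170), bar (163,168) and square (153,84). The network and my top-view fit agree within 2 mm, so I'm moving over the small key.

Call:
send_rows:
  series:
    - {"rx": 0,"ry": 0,"rz": 0,"tx": 1.2,"ty": -2.3,"tz": 0,"claw": 0}
    - {"rx": 0,"ry": 0,"rz": 0,"tx": 1.2,"ty": -2.3,"tz": 0,"claw": 0}
    - {"rx": 0,"ry": 0,"rz": 0,"tx": 1.2,"ty": -2.3,"tz": 0,"claw": 0}
    - {"rx": 0,"ry": 0,"rz": 0,"tx": 1.2,"ty": -2.3,"tz": 0,"claw": 0}
    - {"rx": 0,"ry": 0,"rz": 0,"tx": 1.2,"ty": -2.3,"tz": 1,"claw": 0}
    - {"rx": 0,"ry": 0,"rz": 0,"tx": 1.2,"ty": -2.3,"tz": 2,"claw": 0}
    - {"rx": 0,"ry": 0,"rz": 0,"tx": 1.3,"ty": -2.6,"tz": 2,"claw": 0}
    - {"rx": 0,"ry": 0,"rz": 0,"tx": 0,"ty": 0,"tz": 2,"claw": 0}
    - {"rx": 0,"ry": 0,"rz": 0,"tx": 0,"ty": 0,"tz": 0,"claw": 0}
    - {"rx": 0,"ry": 0,"rz": 0,"tx": 0,"ty": 0,"tz": 0,"claw": 0}

```text
t: 3.95
position: [0.5372, -0.1215, 0.1519]
tool_rot: [0.0, 0.997, -0.078, -0.001]
contact_force: [1.2, -0.6, 0.8]
grip_width: 0.0003
gripper_force: 0.0
```

```bash
cat > look.py <<'E'
from h import *
import sys
c=ctrl.capture("wrist"); cv2.imwrite(f"pics/{sys.argv[1]}.png",c["image"])
s=ctrl.observe(); M=R.from_quat(s["tool_rot"],scalar_first=True).as_matrix()
print(s["t"],np.round(s["position"],4),M.round(3).tolist(),np.round(s["contact_force"],2))
T=dict(small=(.5408,-.113),bar=(.452,-.179),large=(.4639,-.101),square=(.5285,-.19))
for l in T:
    for r in ctrl.tip_of(c,l+"_top")[:1]: print(l,round(r["p"],2),np.round(np.array(r["centre"])*[384,512],1),np.round(ray_z(c,r["centre"],.082),4))
    print("  shift cm to ",l,np.round(100*(M.T@(np.array([*T[l],.082])-s["position"])),2))
E
python3 look.py w3
```

```text
4.0 [ 0.5378 -0.1219  0.1531] [[0.988, -0.156, -0.0], [-0.156, -0.988, -0.001], [-0.0, 0.001, -1.0]] [ 0.24 -0.39  1.  ]
small 0.76 [199.7 240.2] [ 0.5435 -0.1099  0.082 ]
  shift cm to  small [ 0.15 -0.93  7.11]
  shift cm to  bar [-7.59  6.97  7.12]
  shift cm to  large [-7.63 -0.92  7.11]
square 0.56 [203.7 349.9] [ 0.5279 -0.189   0.082 ]
  shift cm to  square [0.14 6.87 7.12]
```

View pics/w3.png

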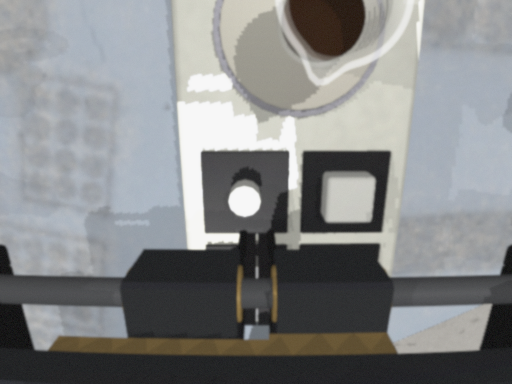

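The small cap is at (244,200), the square key at (350,197) and the beaker is well ahead. I'll correct by about 1 cm sideways and descend to just above the cap.

Call:
send_rows:
  series:
    - {"rx": 0,"ry": 0,"rz": 0,"tx": 0.25,"ty": -1.0,"tz": 0,"claw": 0}
    - {"rx": 0,"ry": 0,"rz": 0,"tx": 0,"ty": 0,"tz": 0,"claw": 0}
    - {"rx": 0,"ry": 0,"rz": 0,"tx": 0,"ty": 0,"tz": 1.5,"claw": 0}
    - {"rx": 0,"ry": 0,"rz": 0,"tx": 0,"ty": 0,"tz": 1.5,"claw": 0}
    - {"rx": 0,"ry": 0,"rz": 0,"tx": 0,"ty": 0,"tz": 1.5,"claw": 0}
    - {"rx": 0,"ry": 0,"rz": 0,"tx": 0,"ty": 0,"tz": 1.0,"claw": 0}
    - {"rx": 0,"ry": 0,"rz": 0,"tx": 0,"ty": 0,"tz": 0.5,"claw": 0}
    - {"rx": 0,"ry": 0,"rz": 0,"tx": 0,"ty": 0,"tz": 0.5,"claw": 0}
    - {"rx": 0,"ry": 0,"rz": 0,"tx": 0,"ty": 0,"tz": 0,"claw": 0}
    - {"rx": 0,"ry": 0,"rz": 0,"tx": 0,"ty": 0,"tz": 0,"claw": 0}

```text
t: 5.03
position: [0.5425, -0.1104, 0.088]
tool_rot: [-0.0, 0.997, -0.077, 0.0]
contact_force: [-0.3, 0.4, 0.0]
grip_width: 0.0004
gripper_force: 0.0
```

```bash
python3 look.py w4
```

```text
5.0833 [ 0.5427 -0.1105  0.0882] [[0.988, -0.154, 0.001], [-0.154, -0.988, -0.0], [0.001, -0.0, -1.0]] [ 0.16 -0.04  0.29]
small 0.96 [245.6 261.1] [ 0.5415 -0.1122  0.082 ]
  shift cm to  small [-0.15  0.28  0.62]
bar 0.92 [357.6 381.1] [ 0.4508 -0.1762  0.082 ]
  shift cm to  bar [-7.91  8.17  0.61]
  shift cm to  large [-7.93  0.28  0.61]
square 0.62 [242.4 403.2] [ 0.5309 -0.1909  0.082 ]
  shift cm to  square [-0.18  8.08  0.62]
```

View pics/w4.png

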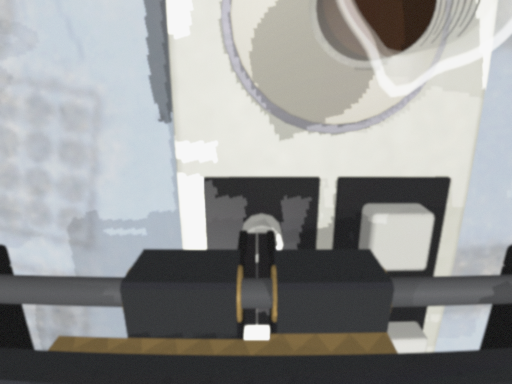

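Fingertips (257,235) are over the small cap, centred about (262,240). I'll nudge 1.5 mm and press.

Call:
send_rows:
  series:
    - {"rx": 0,"ry": 0,"rz": 0,"tx": 0,"ty": 0.15,"tz": 0.2,"claw": 0}
    - {"rx": 0,"ry": 0,"rz": 0,"tx": 0,"ty": 0,"tz": 0.2,"claw": 0}
    - {"rx": 0,"ry": 0,"rz": 0,"tx": 0,"ty": 0,"tz": 0.2,"claw": 0}
    - {"rx": 0,"ry": 0,"rz": 0,"tx": 0,"ty": 0,"tz": 0.2,"claw": 0}
    - {"rx": 0,"ry": 0,"rz": 0,"tx": 0,"ty": 0,"tz": 0.2,"claw": 0}
    - {"rx": 0,"ry": 0,"rz": 0,"tx": 0,"ty": 0,"tz": 0.2,"claw": 0}
    - {"rx": 0,"ry": 0,"rz": 0,"tx": 0,"ty": 0,"tz": 0.1,"claw": 0}
    - {"rx": 0,"ry": 0,"rz": 0,"tx": 0,"ty": 0,"tz": 0.1,"claw": 0}
    - {"rx": 0,"ry": 0,"rz": 0,"tx": 0,"ty": 0,"tz": 0,"claw": 0}
    - {"rx": 0,"ry": 0,"rz": 0,"tx": 0,"ty": 0,"tz": 0,"claw": 0}

```text
t: 6.12
position: [0.542, -0.1121, 0.0736]
tool_rot: [0.0, 0.997, -0.077, 0.0]
contact_force: [-1.5, -1.9, 2.9]
grip_width: 0.0007
gripper_force: 1.6
```

Call:
send_rows:
  series:
    - {"rx": 0,"ry": 0,"rz": 0,"tx": 0,"ty": 0,"tz": 0.1,"claw": 0}
    - {"rx": 0,"ry": 0,"rz": 0,"tx": 0,"ty": 0,"tz": 0.1,"claw": 0}
    - {"rx": 0,"ry": 0,"rz": 0,"tx": 0,"ty": 0,"tz": 0.05,"claw": 0}
    - {"rx": 0,"ry": 0,"rz": 0,"tx": 0,"ty": 0,"tz": 0,"claw": 0}
    - {"rx": 0,"ry": 0,"rz": 0,"tx": 0,"ty": 0,"tz": 0,"claw": 0}
    - {"rx": 0,"ry": 0,"rz": 0,"tx": 0,"ty": 0,"tz": 0,"claw": 0}
    - {"rx": 0,"ry": 0,"rz": 0,"tx": 0,"ty": 0,"tz": 0,"claw": 0}
    - {"rx": 0,"ry": 0,"rz": 0,"tx": 0,"ty": 0,"tz": 0,"claw": 0}
    - {"rx": 0,"ry": 0,"rz": 0,"tx": 0,"ty": 0,"tz": 0,"claw": 0}
    - {"rx": 0,"ry": 0,"rz": 0,"tx": 0,"ty": 0,"tz": 0,"claw": 0}

```text
t: 6.95
position: [0.5421, -0.1121, 0.0713]
tool_rot: [0.0, 0.997, -0.077, 0.0]
contact_force: [-2.2, -2.6, 6.6]
grip_width: -0.0001
gripper_force: 3.1
```

```bash
cat > st.py <<'E'
from h import *
F=[];P=[]
for i in range(3):
    s=ctrl.observe(); F.append(s["contact_force"]);P.append(s["position"]); ctrl.capture("top")
print(s["t"],np.mean(F,0).round(2),np.mean(P,0).round(4),np.std(F,0).round(2))
E
python3 st.py
```

```text
7.05 [-1.64 -2.2   5.95] [ 0.5421 -0.1121  0.0713] [0.62 0.36 0.51]
```

Small key is at full travel: 6 N at z = 71 mm, as expected. Now I'll lift and go over the bar key.

Call:
send_rows:
  series:
    - {"rx": 0,"ry": 0,"rz": 0,"tx": 0,"ty": 0,"tz": -0.5,"claw": 0}
    - {"rx": 0,"ry": 0,"rz": 0,"tx": 0,"ty": 0,"tz": -1.5,"claw": 0}
    - {"rx": 0,"ry": 0,"rz": 0,"tx": 0,"ty": 0,"tz": -2.0,"claw": 0}
    - {"rx": 0,"ry": 0,"rz": 0,"tx": -1.5,"ty": 1.5,"tz": 0,"claw": 0}
    - {"rx": 0,"ry": 0,"rz": 0,"tx": -2.1,"ty": 2.1,"tz": 0,"claw": 0}
    - {"rx": 0,"ry": 0,"rz": 0,"tx": -2.1,"ty": 2.1,"tz": 0,"claw": 0}
    - {"rx": 0,"ry": 0,"rz": 0,"tx": -2.1,"ty": 2.1,"tz": 0,"claw": 0}
    - {"rx": 0,"ry": 0,"rz": 0,"tx": 0,"ty": 0,"tz": 0,"claw": 0}
    - {"rx": 0,"ry": 0,"rz": 0,"tx": 0,"ty": 0,"tz": 1.0,"claw": 0}
    - {"rx": 0,"ry": 0,"rz": 0,"tx": 0,"ty": 0,"tz": 0,"claw": 0}

```text
t: 7.93
position: [0.4526, -0.1761, 0.0995]
tool_rot: [-0.0, 0.997, -0.077, -0.001]
contact_force: [0.3, 1.1, -0.4]
grip_width: 0.0006
gripper_force: 0.0
```

```bash
python3 look.py w5
```

```text
7.9833 [ 0.4529 -0.1758  0.0999] [[0.988, -0.153, -0.001], [-0.153, -0.988, 0.001], [-0.001, -0.001, -1.0]] [-0.91 -0.5   0.39]
small 0.94 [ 97.3 118.3] [ 0.5413 -0.1161  0.082 ]
  shift cm to  small [ 7.73 -7.54  1.79]
bar 0.89 [237.1 258. ] [ 0.4516 -0.1762  0.082 ]
  shift cm to  bar [-0.04  0.33  1.79]
large 0.56 [234.7 127.4] [ 0.4646 -0.1003  0.082 ]
  shift cm to  large [-0.05 -7.56  1.8 ]
square 0.85 [ 97.4 261.1] [ 0.5293 -0.1898  0.082 ]
  shift cm to  square [7.69 0.25 1.78]
```

View pics/w5.png

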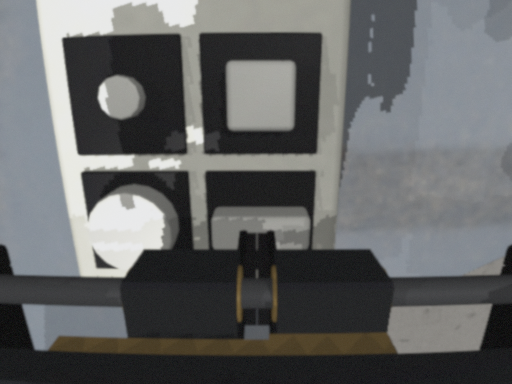

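Fingers (257) are centred on the bar (261), and the small key is visibly lower. Pressing the bar.

Call:
send_rows:
  series:
    - {"rx": 0,"ry": 0,"rz": 0,"tx": 0,"ty": 0.1,"tz": 0.8,"claw": 0}
    - {"rx": 0,"ry": 0,"rz": 0,"tx": 0,"ty": 0,"tz": 0.6,"claw": 0}
    - {"rx": 0,"ry": 0,"rz": 0,"tx": 0,"ty": 0,"tz": 0.2,"claw": 0}
    - {"rx": 0,"ry": 0,"rz": 0,"tx": 0,"ty": 0,"tz": 0.2,"claw": 0}
    - {"rx": 0,"ry": 0,"rz": 0,"tx": 0,"ty": 0,"tz": 0.2,"claw": 0}
    - {"rx": 0,"ry": 0,"rz": 0,"tx": 0,"ty": 0,"tz": 0.2,"claw": 0}
    - {"rx": 0,"ry": 0,"rz": 0,"tx": 0,"ty": 0,"tz": 0.2,"claw": 0}
    - {"rx": 0,"ry": 0,"rz": 0,"tx": 0,"ty": 0,"tz": 0.2,"claw": 0}
    - {"rx": 0,"ry": 0,"rz": 0,"tx": 0,"ty": 0,"tz": 0.2,"claw": 0}
    - {"rx": 0,"ry": 0,"rz": 0,"tx": 0,"ty": 0,"tz": 0.1,"claw": 0}

```text
t: 9.02
position: [0.4528, -0.1779, 0.072]
tool_rot: [-0.0, 0.997, -0.077, 0.0]
contact_force: [-1.9, 0.6, 5.0]
grip_width: 0.0003
gripper_force: 2.4
```

```bash
python3 st.py;python3 st.py
```

```text
9.1167 [-2.26  0.76  4.42] [ 0.4528 -0.178   0.072 ] [0.24 0.14 0.45]
9.2667 [-2.67  1.22  5.1 ] [ 0.4528 -0.1779  0.0721] [0.37 0.25 0.2 ]
```

Call:
send_rows:
  series:
    - {"rx": 0,"ry": 0,"rz": 0,"tx": 0,"ty": 0,"tz": 0.1,"claw": 0}
    - {"rx": 0,"ry": 0,"rz": 0,"tx": 0,"ty": 0,"tz": 0,"claw": 0}
    - {"rx": 0,"ry": 0,"rz": 0,"tx": 0,"ty": 0,"tz": 0,"claw": 0}
    - {"rx": 0,"ry": 0,"rz": 0,"tx": 0,"ty": 0,"tz": -0.5,"claw": 0}
    - {"rx": 0,"ry": 0,"rz": 0,"tx": 0,"ty": 0,"tz": -1.5,"claw": 0}
    - {"rx": 0,"ry": 0,"rz": 0,"tx": 0,"ty": 0,"tz": -2,"claw": 0}
    - {"rx": 0,"ry": 0,"rz": 0,"tx": 0,"ty": -2.0,"tz": 0,"claw": 0}
    - {"rx": 0,"ry": 0,"rz": 0,"tx": 0,"ty": -2.9,"tz": 0,"claw": 0}
    - {"rx": 0,"ry": 0,"rz": 0,"tx": 0,"ty": -2.9,"tz": 0,"claw": 0}
    - {"rx": 0,"ry": 0,"rz": 0,"tx": 0,"ty": 0,"tz": 1.0,"claw": 0}

```text
t: 10.15
position: [0.4673, -0.0957, 0.1029]
tool_rot: [-0.001, 0.997, -0.074, 0.002]
contact_force: [0.8, 0.2, -0.9]
grip_width: 0.0005
gripper_force: 0.0
```

```bash
python3 st.py; python3 look.py w6
```

```text
10.25 [ 0.06 -0.03 -1.17] [ 0.4657 -0.0979  0.1011] [0.67 0.2  0.81]
10.35 [ 0.4645 -0.1017  0.101 ] [[0.988, -0.154, -0.0], [-0.154, -0.988, -0.0], [-0.0, 0.0, -1.0]] [-0.16 -0.92  0.04]
small 0.91 [ 95.5 253.8] [ 0.5426 -0.1112  0.082 ]
  shift cm to  small [ 7.71 -0.06  1.9 ]
bar 0.89 [231.  384.4] [ 0.4551 -0.1756  0.082 ]
  shift cm to  bar [-0.05  7.83  1.9 ]
large 0.93 [233.8 254.1] [ 0.4653 -0.0993  0.082 ]
  shift cm to  large [-0.07 -0.06  1.9 ]
square 0.94 [ 99.8 406. ] [ 0.5289 -0.1904  0.082 ]
  shift cm to  square [7.68 7.73 1.9 ]
```

View pics/w6.png

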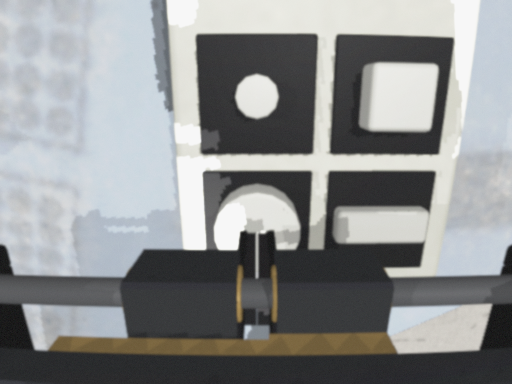

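Fingers (257) are centred on the large key (256). The bar is lower now and the square still stands up. Pressing large.

Call:
send_rows:
  series:
    - {"rx": 0,"ry": 0,"rz": 0,"tx": 0,"ty": 0,"tz": 0.8,"claw": 0}
    - {"rx": 0,"ry": 0,"rz": 0,"tx": 0,"ty": 0,"tz": 0.7,"claw": 0}
    - {"rx": 0,"ry": 0,"rz": 0,"tx": 0,"ty": 0,"tz": 0.2,"claw": 0}
    - {"rx": 0,"ry": 0,"rz": 0,"tx": 0,"ty": 0,"tz": 0.2,"claw": 0}
    - {"rx": 0,"ry": 0,"rz": 0,"tx": 0,"ty": 0,"tz": 0.2,"claw": 0}
    - {"rx": 0,"ry": 0,"rz": 0,"tx": 0,"ty": 0,"tz": 0.2,"claw": 0}
    - {"rx": 0,"ry": 0,"rz": 0,"tx": 0,"ty": 0,"tz": 0.2,"claw": 0}
    - {"rx": 0,"ry": 0,"rz": 0,"tx": 0,"ty": 0,"tz": 0.2,"claw": 0}
    - {"rx": 0,"ry": 0,"rz": 0,"tx": 0,"ty": 0,"tz": 0.2,"claw": 0}
    - {"rx": 0,"ry": 0,"rz": 0,"tx": 0,"ty": 0,"tz": 0.1,"claw": 0}

```text
t: 11.38
position: [0.4648, -0.1009, 0.071]
tool_rot: [0.0, 0.997, -0.077, -0.0]
contact_force: [-3.5, 0.8, 6.8]
grip_width: 0.0002
gripper_force: 3.3
```

```bash
python3 st.py;python3 st.py
```

```text
11.4833 [-3.27  0.06  6.46] [ 0.4648 -0.1009  0.071 ] [0.45 0.57 0.24]
11.6333 [-3.23  0.01  5.77] [ 0.4648 -0.1009  0.0712] [0.42 0.3  0.67]
```

Call:
send_rows:
  series:
    - {"rx": 0,"ry": 0,"rz": 0,"tx": 0,"ty": 0,"tz": -0.5,"claw": 0}
    - {"rx": 0,"ry": 0,"rz": 0,"tx": 0,"ty": 0,"tz": -1.5,"claw": 0}
    - {"rx": 0,"ry": 0,"rz": 0,"tx": 0,"ty": 0,"tz": -2,"claw": 0}
    - {"rx": 0,"ry": 0,"rz": 0,"tx": 0,"ty": 0,"tz": -2,"claw": 0}
    - {"rx": 0,"ry": 0,"rz": 0,"tx": 0,"ty": 0,"tz": -2,"claw": 0}
    - {"rx": 0,"ry": 0,"rz": 0,"tx": 0,"ty": 0,"tz": -2,"claw": 0}
    - {"rx": 0,"ry": 0,"rz": 0,"tx": 0,"ty": 0,"tz": -2,"claw": 0}
    - {"rx": 0,"ry": 0,"rz": 0,"tx": 0,"ty": 0,"tz": -1,"claw": 0}
    - {"rx": 0,"ry": 0,"rz": 0,"tx": 0,"ty": 0,"tz": 0,"claw": 0}
    - {"rx": 0,"ry": 0,"rz": 0,"tx": 0,"ty": 0,"tz": 0,"claw": 0}

```text
t: 12.52
position: [0.4649, -0.1009, 0.2008]
tool_rot: [0.0, 0.997, -0.077, 0.0]
contact_force: [0.4, 0.4, -0.5]
grip_width: 0.0006
gripper_force: 0.0
```

```bash
python3 look.py w7
```

```text
12.5667 [ 0.4644 -0.1009  0.2   ] [[0.988, -0.154, -0.001], [-0.154, -0.988, 0.0], [-0.001, -0.0, -1.0]] [-0.55 -0.03 -0.95]
small 0.63 [ 95.1 255.9] [ 0.5416 -0.1117  0.082 ]
  shift cm to  small [ 7.75  0.02 11.79]
bar 0.91 [185.2 343.2] [ 0.4551 -0.1756  0.082 ]
  shift cm to  bar [-1.00e-02  7.91e+00  1.18e+01]
large 0.91 [183.8 256.8] [ 0.4679 -0.1011  0.082 ]
  shift cm to  large [-0.03  0.02 11.8 ]
square 0.89 [ 95.7 354.4] [ 0.5294 -0.1909  0.082 ]
  shift cm to  square [ 7.72  7.82 11.79]
```

View pics/w7.png

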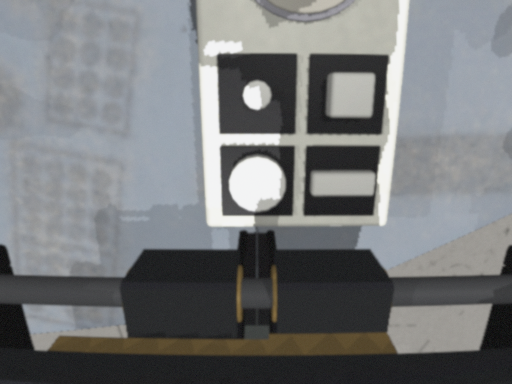

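Small (257,95), bar (343,184) and large (257,184) are down, the square (351,95) is up, and the arm is clear at z = 0.20 m with no force on it.

```bash
python3 -c "
from cell import ctrl
print(ctrl.job_done())"
```

```text
the job is handed in; nothing more can be done
None
```

I pressed power, stirring and start in that order, each fully down at about 5–6 N. The heating key is still up, the beaker and bottles were not touched, and the arm finished clear. I handed the job in at about 12.6 s on the robot's clock; it returned no verdict.

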